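# Hang the carved panel on the drying stand

### The job

Draw the brass bolt fully out of the way of the right hook on the green drying stand, then take the carved panel from its cradle and hang it by its bar on both hooks, making sure while you still hold it that both ends are right down in their hooks. Let go and push the bolt fully home again so that it locks the bar in, leaving the panel hanging still. Leave everything else on the bench where it is.

Things in the scene. Friction and masses are not known exactly. Their poses are not given: they have to be found in the camera images.
- panel_center (a point): centre of the carved pale wood panel, 190 wide, 120 high, 18 mm thick, 0.2 to 0.45 kg, at first upright in the cradle's slots, lower edge 12 mm above the bench. Axes: x through the thickness, y along the width, z up. Top edge 60 mm above this point; the top 45 mm of both faces is plain, flat and can be gripped, the relief below stands out 2 mm. Either face may face the robot.
- panel: the same panel; origin at the middle of its lower edge, 60 mm below panel_center, same axes. A dark round hanging bar of 12 mm diameter sticks out 50 mm from each side edge: its axis runs along y, 105 mm above the lower edge, its ends 145 mm either side of the middle. When hung, the lower edge is 45 mm above the bench.
- bar_a (a point): point on the axis of the panel's hanging bar, 120 mm from the panel's middle on its +y side, 45 mm higher than panel_center: the part that goes into a hook
- bar_b (a point): the same on the panel's -y side
- cradle: plywood board 100 by 170 mm, 12 mm thick, fixed to the bench, with two pairs of dark blocks, tops 38 mm above the bench, that form 21 mm wide slots along its y axis, in which the panel stands. Origin under its centre.
- stand: green drying stand fixed to the bench; origin on the bench midway between its two hooks. y runs along the row of hooks (left hook at +120 mm, right at -120 mm), x points to its back, away from the robot. Dark base board 110 by 440 by 20 mm. A green post 175 mm high stands 50 mm behind each hook. A green block 160 mm high under the bolt stands 175 to 235 mm to -y.
- hook_left (a point): where the bar's axis lies when fully seated in the left hook, 150 mm above the bench; axes as the stand's. The hook is a V of 8 mm steel wire, open upwards, 26 mm wide between its lips at the mouth (x direction), lips 168 mm above the bench. The bar may slide along y in the hooks: up to 15 mm off the middle is fine.
- hook_right (a point): the same for the right hook, the one with the bolt
- bolt (a joint): brass bolt, 10 mm in diameter, sliding along the stand's y axis above the right hook, axis 165 mm above the bench. Value in m: 0 = fully home (covers the hook's mouth, passes 4 mm above a seated bar), 0.06 = fully drawn outwards (to the stand's -y), hook open. It slides against about 2.5 N and stays where left; a bar that is not seated blocks it.
- bolt_knob (a point): centre of the bolt's red upright knob, a cylinder of 14 mm diameter and 44 mm height, 201 mm above the bench (top at 223 mm); it moves with the bolt. With the bolt home it is 225 mm from the stand's middle towards the stand's -y.
- gouge_a: bystander: carving gouge with an orange handle, 205 mm long, 24 mm high, lying on the bench. Leave where it is. Origin under its middle.
- gouge_b: bystander: carving gouge with a pale wooden handle, 205 mm long, 24 mm high, lying behind the stand. Leave where it is. Origin under its middle.
- mallet: bystander: round wooden carver's mallet lying on its side, 230 mm long, head up to 84 mm in diameter. Leave where it is. Origin under its middle.
- brush: bystander: bench brush with black bristles, 265 mm long, 60 mm high. Leave where it is. Origin under its middle.
- scroll: bystander: dark S-shaped scroll carving lying flat, about 190 by 105 mm, 45 mm high. Leave where it is. Origin under its middle.
- oil: bystander: amber oil bottle, 66 mm in diameter, 170 mm high. Leave where it is. Origin under its middle.
- sander: bystander: cork sanding block with a red underside, 110 by 65 mm, 34 mm high. Leave where it is. Origin under its middle.

How it is judged:
On the way, in this order (a step that is already met when the one before it is completed fails the run):
1. the bolt is drawn out, clear of the right hook (value of joint bolt above 0.05 m), for 0.1 s.
2. both ends of the bar are right down in the hooks while the panel is still held (x of bar_a in the frame of stand between -0.008 and 0.008 m and z of bar_a in the frame of stand between 0.145 and 0.155 m and x of bar_b in the frame of stand between -0.008 and 0.008 m and z of bar_b in the frame of stand between 0.145 and 0.155 m and y of panel_center in the frame of stand between -0.02 and 0.02 m and contact force between the fingers and panel above 0.5 N and value of joint bolt above 0.03 m), for 0.2 s.
3. the panel is let go and stays in both hooks (x of bar_a in the frame of stand between -0.008 and 0.008 m and z of bar_a in the frame of stand between 0.145 and 0.155 m and x of bar_b in the frame of stand between -0.008 and 0.008 m and z of bar_b in the frame of stand between 0.145 and 0.155 m and y of panel_center in the frame of stand between -0.02 and 0.02 m and contact force between the fingers and panel below 0.1 N), for 0.2 s.
At the end, for the whole second after the job is handed in: Both bar points lie within 8 mm across and 5 mm in height of the seated line of the hooks, the panel is within 20 mm of the middle between the hooks, hangs within 0.15 rad of upright, at rest (under 30 mm/s and 0.3 rad/s) and released, and the bolt is within 6 mm of fully home (all of step 3 and value of joint bolt below 0.006 m and angle between panel_center's own z axis and vertical below 0.15 rad and linear speed of panel below 0.03 m/s and angular speed of panel below 0.3 rad/s); the robot touches nothing.
It fails at once if a bystander on the bench is moved by more than 40 mm (distance of any of gouge_a, gouge_b, mallet, brush, scroll, oil, sander from where it was at the start of the episode above 0.04 m).
It also fails if it takes over 66 s, if anything falls off the work surface, if the arm or the gripper's body presses on something with over 40 N, if the wrist force passes 120 N, or if a joint passes its speed limit or range.

### The arm

A 6-joint arm with a two-finger parallel gripper is mounted at the origin on the work surface. World frame = base frame: x ahead of the robot, y to its left, z up, the work surface at z = 0. Lengths are in m, angles in rad, forces in N, time in s.
With the tool pointing down it reaches from about 0.25 to 0.775 m from the base axis. Payload 4 kg.
Tool frame: the origin (TCP) lies midway between the tips of the shut fingers; the grasp point (between the pads) lies 19 mm behind it; y points along the fingers, x is the direction in which the jaws open and shut, and the axes are right-handed (so a half turn about y gives the same grasp; the last joint's range is limited). The gripper opens to 94 mm and grips with 3 to 60 N. Pads are 16 mm wide; open, the fingers measure 119 mm over their backs; the gripper's body (75 mm by 177 mm) begins 78 mm behind the grasp point.
Start: joints at [1.181, 0.087, 1.371, -0, 1.684, -0.103], TCP at [0.156, 0.528, 0.206] pointing down, gripper open.
Joint ranges: [-3.1, 3.1], [-0.76, 2.03], [0.27, 2.55], [-1.08, 4.22], [0.17, 2.65], [-2.57, 2.57]. Speed limits (rad/s): [2.79, 2.79, 3.14, 3.14, 3.14, 3.14].

### API

Orientations are given as [roll, pitch, yaw] about the fixed x, y, z axes, in that order (R = Rz(yaw) Ry(pitch) Rx(roll)).
In Python, from bench import robot gives the robot as it stands.
- The arm moves only by the shell command python3 -m creep 'ROWS'. ROWS is JSON, a list of rows, each a list of 7 numbers: the shift along the tool's x, y, z in mm, then the turn, a rotation vector about the tool's x, y, z in degrees, then the closure in counts, from 0 (fully open) to 255 (shut). A call has 1 to 5 rows; each row is the pose to reach, as a shift and turn from the pose commanded when the call began, along the tool's axes at that moment; what a row does not reach only later rows make up. A row lasts 1/8 s, in which the tool goes at most 62.5 mm and 10.7 degrees, less where a joint would pass 70% of its speed; a pose out of reach is approached as far as the arm can. A call with a gripper value outside its range is refused whole. The fingers move at their own pace and stop on an object; the grip force is fixed at half the most. Time passes only in rows, so rows that repeat a pose let the fingers close. It gives the time, the measured TCP pose, the force and the opening at its end, in the units of the state.
- robot.get_obs(): the state, without advancing time (a new reading comes with each control period).
- robot.snapshot(name): name is "scene" or "top" or "wrist"; returns a dict with "color" (400x640x3 uint8, blue, green, red), "fx", "fy", "cx", "cy" (pixels), "k1" (the pictures are not rectified: a ray, as slopes to the right and down, at radius r is drawn at 1 + k1 r^2 times it, then the intrinsics apply), "world_from_camera" (4x4, takes a point from camera to world coordinates); the wrist camera has in their place "mount" (4x4, takes a point from camera to tool coordinates, whose origin is the TCP and whose axes are the tool frame's). Camera axes: x right, y down, z forward; pixel columns grow to the right and rows downward; lengths in m; the calibration is good to about 2 mm. A picture is of the moment at which its call begins: read the wrist's pose just before it. There is no depth.
- robot.close_job(): hands the job in, once; it reports no verdict.
Trained networks look in the newest picture that a camera, given by its name, has taken for a name from the list of things; names that differ only in an ending like _2 or _b are one class to them, and where a whole thing is asked for, a point or a joint stands for the part that bears it (a point fixed in the world has none). Each returns a list of dicts, best first, with "p" (0 to 1); they miss things now and then, are a little off and sometimes report something else, mostly with a low value. They report only what shows in the picture. A call takes as long as a camera call.
- robot.spot_in(name, camera): "point" ([x, y, z] in m, in world coordinates, good to about 4 mm: the middle of the surface that is visible of it).
- robot.landmark_of(name, camera): "point" ([x, y, z] in m, in world coordinates, good to about 4 mm: a listed point, or the origin of a listed thing).
The state is a dict: "time": time; "joint_positions": joint angles; "qvel": joint speeds; "joint_torque": joint torques, N m; "tool_pos": TCP position; "ee_rot": TCP orientation; "wrist_force": force on the tool from outside, world axes, zero at the start; "wrist_torque": the same for the moment, N m; "width": finger opening in m.
Only numpy, scipy, OpenCV 4.12 (cv2) and the standard library are available. Lean on these libraries where they do the work, as an engineer would, in place of code of your own. Each camera call takes 0.05 s, during which the arm holds its last target.

## Working session

There is one attempt and no reset: what is moved stays moved. The work goes in short steps, Python scripts to look and compute and a shell command to move; the robot and the scene stay as the last step left them, time stands still between calls to the robot, and variables do not carry over. Pictures are saved under pics/ and viewed, and the job is handed in when it is done.

```bash
ls; mkdir -p pics
cat > h.py <<'E'
import numpy as np, cv2, json
from bench import robot
from scipy.spatial.transform import Rotation as R
def snap(name, fn=None):
    o=robot.get_obs(); s=robot.snapshot(name)
    if fn: cv2.imwrite('pics/'+fn, s['color'])
    if name=='wrist':
        T=np.eye(4);T[:3,:3]=R.from_euler('xyz',o['ee_rot']).as_matrix();T[:3,3]=o['tool_pos']
        s['W']=T@np.array(s['mount'])
    else: s['W']=np.array(s['world_from_camera'])
    return s
def ray(s,u,v):
    x=(u-s['cx'])/s['fx'];y=(v-s['cy'])/s['fy'];a,b=x,y
    for _ in range(20):
        k=1+s['k1']*(a*a+b*b);a,b=x/k,y/k
    d=s['W'][:3,:3]@np.array([a,b,1]);return s['W'][:3,3],d/np.linalg.norm(d)
def atz(s,u,v,z):
    o,d=ray(s,u,v);return o+d*(z-o[2])/d[2]
def tri(rs):
    A=np.zeros((3,3));b=np.zeros(3)
    for o,d in rs:
        P=np.eye(3)-np.outer(d,d);A+=P;b+=P@o
    x=np.linalg.solve(A,b);return x,[np.linalg.norm((np.eye(3)-np.outer(d,d))@(x-o)) for o,d in rs]
def proj(s,p):
    q=np.linalg.inv(s['W'])@np.append(p,1);a,b=q[0]/q[2],q[1]/q[2];k=1+s['k1']*(a*a+b*b)
    return a*k*s['fx']+s['cx'],b*k*s['fy']+s['cy']
E
python3 - <<'E'
from h import *
o=robot.get_obs();print({k:np.round(v,3).tolist() for k,v in o.items()})
for c in ['scene','top','wrist']:
    s=snap(c,c+'0.png');print(c,s['fx'],s['fy'],s['cx'],s['cy'],s['k1'],np.round(s['W'],3).tolist())
    if c=='wrist':continue
    for n in ['panel_center','panel','bar_a','bar_b','stand','hook_left','hook_right','bolt_knob','cradle','oil','sander','brush','mallet','scroll','gouge_a','gouge_b']:
        print(n,[(np.round(d['point'],3).tolist(),round(d['p'],2)) for d in robot.landmark_of(n,c)][:3])
E
```

```text
pics
{'time': 0.0, 'joint_positions': [1.181, 0.088, 1.372, 0.0, 1.684, -0.103], 'qvel': [0.0, -0.0, -0.0, -0.001, 0.0, 0.001], 'joint_torque': [0.001, -34.017, -30.243, 0.072, 0.033, -0.0], 'tool_pos': [0.155, 0.527, 0.204], 'ee_rot': [-1.571, 0.002, 1.284], 'wrist_force': [-0.179, -0.186, 0.539], 'wrist_torque': [-0.01, -0.033, -0.104], 'width': 0.094}
scene 374.58096190285227 374.58096190285227 313.47336253978506 203.35867193590383 0.022065775410294444 [[0.794, 0.371, -0.481, 1.154], [0.607, -0.486, 0.628, -0.86], [-0.001, -0.791, -0.611, 0.907], [0.0, 0.0, 0.0, 1.0]]
panel_center [([0.387, -0.217, 0.073], 0.85)]
panel [([0.39, -0.214, 0.013], 0.97)]
bar_a [([0.421, -0.33, 0.119], 0.85), ([0.347, -0.104, 0.116], 0.69)]
bar_b [([0.421, -0.33, 0.119], 0.85), ([0.347, -0.104, 0.116], 0.69)]
stand [([0.593, 0.188, 0.004], 0.77), ([0.515, -0.584, -0.0], 0.69), ([0.6, -0.041, 0.198], 0.26)]
hook_left [([0.599, 0.306, 0.149], 0.87), ([0.768, -0.214, -0.0], 0.5)]
hook_right [([0.6, 0.066, 0.151], 0.74), ([0.596, 0.187, -0.001], 0.34)]
bolt_knob [([0.598, -0.041, 0.202], 0.4)]
cradle [([0.
[... 1007 characters left out ...]
.039, 0.199], 0.61)]
cradle [([0.386, -0.217, -0.001], 0.97), ([0.51, -0.593, -0.002], 0.55)]
oil [([0.512, -0.593, 0.004], 0.57), ([0.385, -0.219, 0.011], 0.52)]
sander [([0.769, -0.218, 0.0], 0.7), ([0.596, 0.184, 0.005], 0.33)]
brush [([0.573, 0.454, -0.003], 0.89)]
mallet [([0.357, 0.299, -0.0], 0.61)]
scroll [([0.651, -0.332, 0.002], 0.63)]
gouge_a [([0.372, 0.068, 0.0], 0.65), ([0.775, 0.11, -0.001], 0.48)]
gouge_b [([0.372, 0.068, 0.0], 0.65), ([0.775, 0.11, -0.001], 0.48)]
wrist 351.0295816958359 351.0295816958359 316.3877543251676 200.40349250836803 -0.055666341348728283 [[0.283, 0.928, 0.241, 0.085], [0.959, -0.274, -0.071, 0.548], [0.0, 0.251, -0.968, 0.384], [0.0, 0.0, 0.0, 1.0]]
```

View pics/scene0.png

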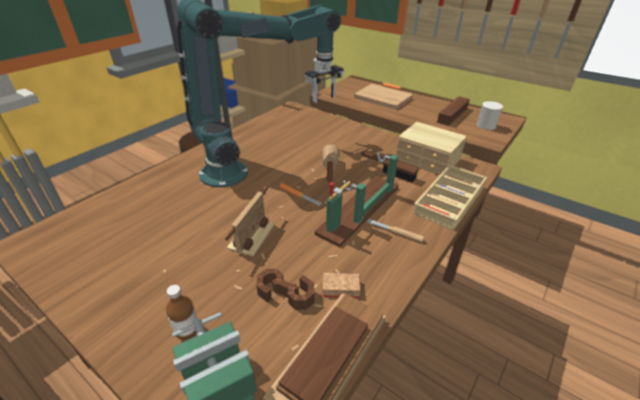

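View pics/top0.png

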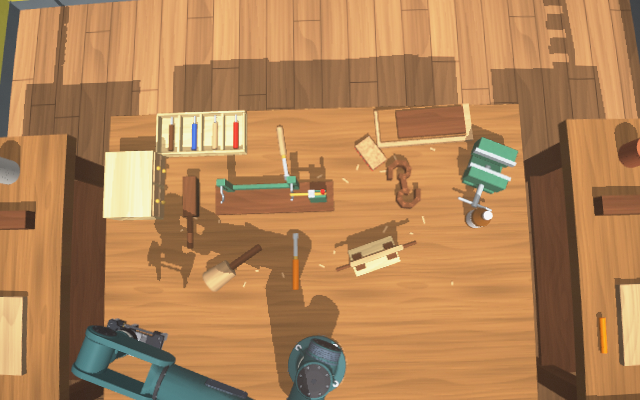

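The two fixed views agree: the stand is at about (0.60, 0.187) with yaw near 0, and the knob at about (0.60, -0.04). The panel is at about (0.389, -0.218), yawed about 17.6°. In the scene picture the stand is near pixel (357,205), the red knob near (332,188) and the panel near (250,222). In the top picture the knob is at (322,192) and the panel at (375,255). I'll move above the knob and look with the wrist camera.

```bash
cat >> h.py <<'E'
def go(p,yaw_deg):
    o=robot.get_obs();M=R.from_euler('xyz',o['ee_rot'])
    T=R.from_matrix(np.array([[np.cos(a:=np.radians(yaw_deg)),0,-np.sin(a)],[np.sin(a),0,np.cos(a)],[0,-1,0]])) # cols x,y,z
    T=R.from_matrix(np.column_stack([[np.cos(a),np.sin(a),0],[0,0,-1],[-np.sin(a),np.cos(a),0]]))
    print('row',np.round(1000*M.inv().apply(np.array(p)-o['tool_pos']),1),np.round(np.degrees((M.inv()*T).as_rotvec()),1))
def st():
    o=robot.get_obs();print('t',round(o['time'],2),np.round(o['tool_pos'],4),np.round(o['ee_rot'],3),'F',np.round(o['wrist_force'],1),'w',round(o['width'],4))
E
python3 - <<'E'
from h import *
go([.60,-.04,.30],90)
E
python3 -m creep '[[-418,-96,-587,0,-16.4,0,0],[-418,-96,-587,0,-16.4,0,0],[-418,-96,-587,0,-16.4,0,0],[-418,-96,-587,0,-16.4,0,0],[-418,-96,-587,0,-16.4,0,0]]'
python3 - <<'E'
from h import *
go([.60,-.04,.30],90)
E
```

```text
row [-418.7  -94.5 -586.8] [  0.  -16.4   0. ]
time: 2.38
tool_pos: [0.3456, 0.2851, 0.2469]
ee_rot: [-1.572, -0.001, 1.571]
wrist_force: [0.8, 0.6, -0.5]
width: 0.0939
row [-325.   -53.1 -254.5] [ 0.1 -0.   0. ]
```

```bash
python3 -m creep '[[-325,-53,-254,0,0,0,0],[-325,-53,-254,0,0,0,0],[-325,-53,-254,0,0,0,0],[-325,-53,-254,0,0,0,0],[-325,-53,-254,0,0,0,0]]'
python3 - <<'E'
from h import *
go([.60,-.04,.30],90)
E
```

```text
time: 3.0
tool_pos: [0.5364, 0.0406, 0.2866]
ee_rot: [-1.572, -0.0, 1.57]
wrist_force: [0.8, 0.7, -0.2]
width: 0.0943
row [-80.5 -13.4 -63.6] [ 0. -0.  0.]
```

```bash
python3 -m creep '[[-81,-13,-64,0,0,0,0],[-81,-13,-64,0,0,0,0],[-81,-13,-64,0,0,0,0]]'
python3 - <<'E'
from h import *
s=snap('wrist','w1.png');st()
for n in ['bolt_knob','hook_right']: print(n,[(np.round(d['point'],3).tolist(),round(d['p'],2)) for d in robot.landmark_of(n,'wrist')][:3])
print(proj(s,[.6,-.04,.223]))
E
```

```text
time: 3.38
tool_pos: [0.6006, -0.0413, 0.2978]
ee_rot: [-1.569, -0.0, 1.566]
wrist_force: [0.0, 0.4, -0.2]
width: 0.094
t 3.42 [ 0.5997 -0.0396  0.2982] [-1.569e+00 -1.000e-03  1.568e+00] F [-0.5  0.2 -0.1] w 0.0941
bolt_knob [([0.598, -0.042, 0.204], 0.65)]
hook_right [([0.597, 0.069, 0.154], 0.67)]
(np.float64(318.5844145684101), np.float64(209.7079291638496))
```

View pics/w1.png

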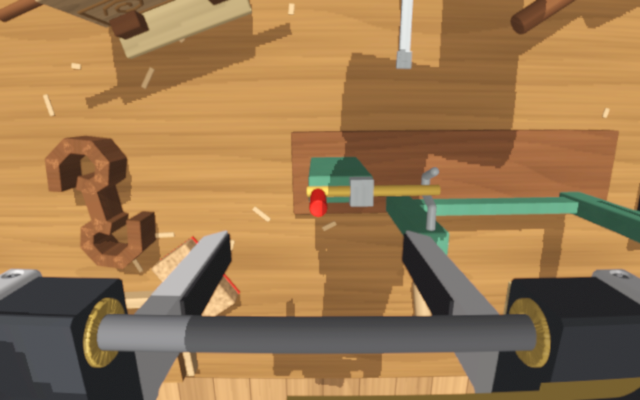

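The knob top shows at (318,210), exactly where (0.60, -0.04, 0.223) projects. The bolt lies over the right hook near (430,190). I'll descend astride the knob.

```bash
python3 -m creep '[[-1,60,0,0,0,0,130],[-1,103,0,0,0,0,150],[-1,103,0,0,0,0,150],[-1,103,0,0,0,0,150]]'
python3 - <<'E'
from h import *
s=snap('wrist','w2.png');st()
E
```

```text
time: 4.03
tool_pos: [0.6, -0.0389, 0.1988]
ee_rot: [-1.574, 0.0, 1.572]
wrist_force: [-0.5, -0.4, -0.5]
width: 0.0577
t 4.08 [ 0.6006 -0.0392  0.1997] [-1.576e+00  1.000e-03  1.571e+00] F [ 0.9  0.6 -0.1] w 0.0533
```

View pics/w2.png

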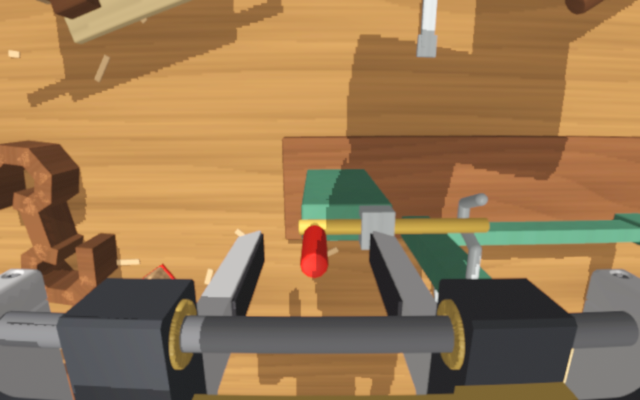

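The knob (315,250) stands between the fingertips (262..372). I'll draw it toward -y.

```bash
python3 -m creep '[[-10,4,0,0,0,0,150],[-25,4,0,0,0,0,150],[-40,4,0,0,0,0,150],[-55,4,0,0,0,0,150],[-66,4,0,0,0,0,150]]'
python3 - <<'E'
from h import *
s=snap('wrist','w3.png');st()
E
```

```text
time: 4.7
tool_pos: [0.5994, -0.1069, 0.1922]
ee_rot: [-1.571, -0.0, 1.569]
wrist_force: [1.1, 3.8, 3.8]
width: 0.0388
t 4.75 [ 0.5992 -0.1083  0.192 ] [-1.570e+00  1.000e-03  1.568e+00] F [ 0.7 -1.1  0.7] w 0.0384
```

View pics/w3.png

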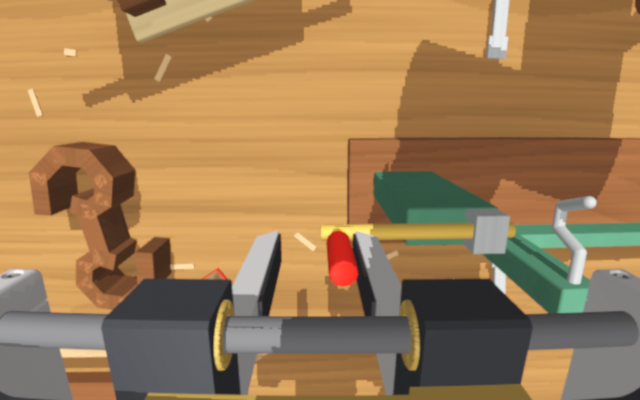

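The bolt is drawn by about 56 mm: its tip at (515,232) is now clear of the hook at (575,215). I'll push a little more to reach the stop.

```bash
python3 -m creep '[[-4,0,0,0,0,0,150],[-7,0,0,0,0,0,150],[-7,0,0,0,0,0,150]]'
```

```text
time: 5.12
tool_pos: [0.5991, -0.1116, 0.1917]
ee_rot: [-1.57, -0.002, 1.571]
wrist_force: [0.4, 4.5, 0.7]
width: 0.0387
```

```bash
python3 -m creep '[[5,-40,0,0,0,0,80],[5,-100,0,0,0,0,0],[5,-100,0,0,0,0,0]]'
python3 - <<'E'
from h import *
go([.389,-.218,.25],17.6)
E
```

```text
time: 5.5
tool_pos: [0.601, -0.1091, 0.2988]
ee_rot: [-1.582, 0.005, 1.569]
wrist_force: [0.1, -0.5, 0.4]
width: 0.0652
row [-109.    47.   212.4] [ 0.7 72.3  0.1]
```

```bash
python3 -m creep '[[-109,47,212,0.5,72.3,0,0],[-109,47,212,0.5,72.3,0,0],[-109,47,212,0.5,72.3,0,0],[-109,47,212,0.5,72.3,0,0],[-109,47,212,0.5,72.3,0,0]]'
python3 - <<'E'
from h import *
go([.389,-.218,.25],17.6)
E
```

```text
time: 6.12
tool_pos: [0.3832, -0.2179, 0.2426]
ee_rot: [-1.562, 0.007, 0.621]
wrist_force: [1.2, 0.5, 0.7]
width: 0.0939
row [ 4.6 -7.5 -3.4] [-0.4 18.  -0.5]
```

```bash
python3 -m creep '[[3,-5,-2,-0.3,18,0,0],[3,-5,-2,-0.3,18,0,0],[3,-5,-2,-0.3,18,0,0]]'
python3 - <<'E'
from h import *
s=snap('wrist','w4.png');st()
for n in ['panel_center','bar_a']: print(n,[(np.round(d['point'],3).tolist(),round(d['p'],2)) for d in robot.landmark_of(n,'wrist')][:3])
E
```

```text
time: 6.5
tool_pos: [0.3901, -0.2166, 0.2487]
ee_rot: [-1.571, 0.006, 0.32]
wrist_force: [0.6, -0.1, 0.2]
width: 0.0941
t 6.55 [ 0.3903 -0.2165  0.2489] [-1.571  0.006  0.32 ] F [-0.4  0.4 -0.6] w 0.094
panel_center [([0.388, -0.218, 0.073], 0.89)]
bar_a [([0.35, -0.106, 0.116], 0.93), ([0.422, -0.332, 0.115], 0.82)]
```

View pics/w4.png

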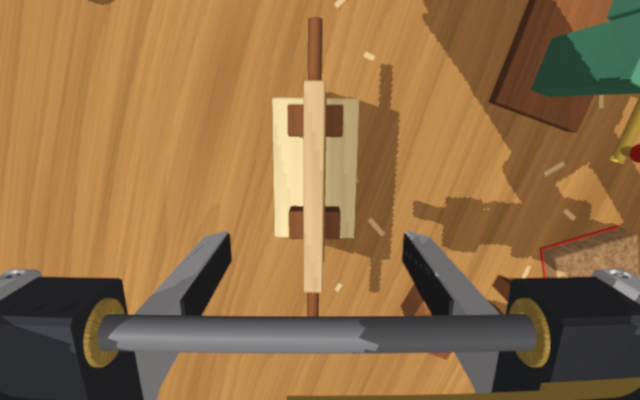

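The panel's top edge runs nearly vertically from (314,81) to (313,292), midway between the fingers. I'll compute its ends and height.

Run:
```python
from h import *
o=robot.get_obs();s=snap('wrist');st()
a=atz(s,314,81,.132);b=atz(s,313,292,.132);print(a,b,(a+b)/2,np.linalg.norm(a-b),np.degrees(np.arctan2(-(a-b)[0],(a-b)[1])))
print('sides',[np.round(atz(s,u,180,.132),4) for u in (303.5,325)])
t=snap('top','t1.png');c=snap('scene','s1.png')
for p in (a,b): print(proj(t,p),proj(c,p))
for n,q in (('t1',t),('s1',c)):
    u,v=map(int,proj(q,(a+b)/2)); im=q['color'][v-50:v+50,u-65:u+65]; cv2.imwrite('pics/%sc.png'%n,cv2.resize(im,None,fx=6,fy=6,interpolation=cv2.INTER_CUBIC)); print(n,u-65,v-50)
go([(a+b)[0]/2,(a+b)[1]/2,.095],17.6)
```

```text
t 6.7 [ 0.3907 -0.2164  0.2495] [-1.571  0.004  0.32 ] F [-0.1 -1.  -0.6] w 0.094
[ 0.35755073 -0.12708842  0.132     ] [ 0.415473   -0.30607495  0.132     ] [ 0.38651187 -0.21658169  0.132     ] 0.18812539987498594 17.9322256254196
sides [array([ 0.3744, -0.2071,  0.132 ]), array([ 0.3919, -0.2013,  0.132 ])]
(np.float64(349.9960548130526), np.float64(264.3792067558312)) (np.float64(260.2894102752402), np.float64(192.42324434571194))
(np.float64(402.2777801841506), np.float64(245.8723249541514)) (np.float64(233.9307234383402), np.float64(225.68367133842094))
t1 311 205
s1 182 158
row [ -3.5 154.8   1.2] [ 0.   0.7 -0.2]
```

View pics/t1c.png

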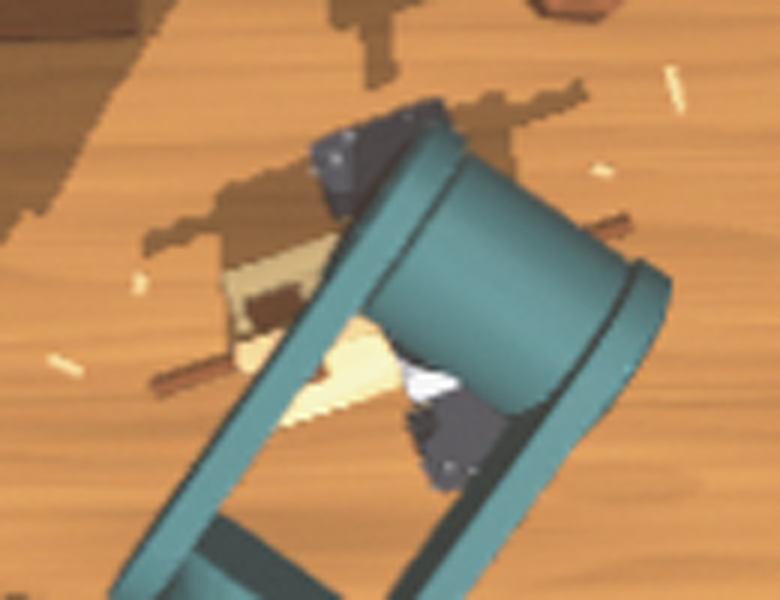

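View pics/s1c.png

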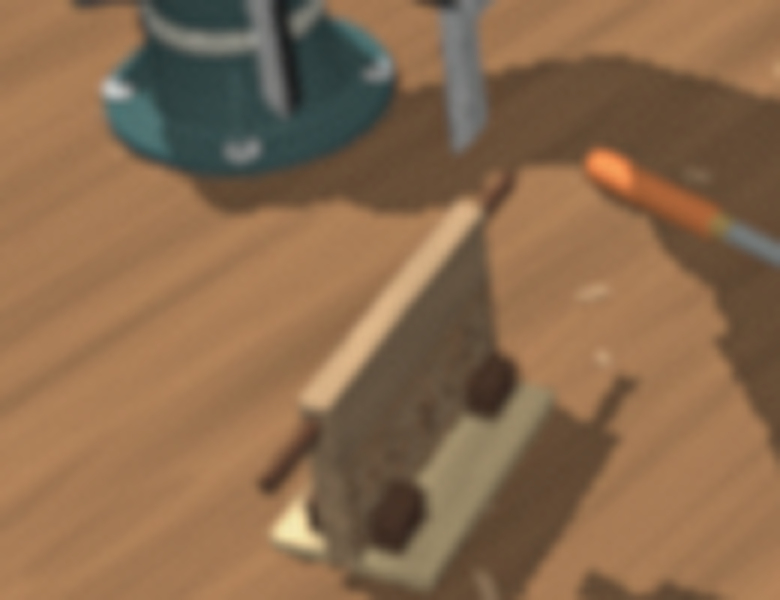

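The predicted corners land on the panel's corners in the scene view (crop (470,206) and (311,406)), so the height of 0.132 holds. I'll descend and grip.

```bash
python3 -m creep '[[-3.5,40,1,0,0.5,0,0],[-3.5,90,1,0,0.5,0,0],[-3.5,140,1,0,0.5,0,0],[-3.5,158,1,0,0.5,0,0],[-3.5,158,1,0,0.5,0,100]]'
python3 -m creep '[[0,0,0,0,0,0,255],[0,0,0,0,0,0,255],[0,0,0,0,0,0,255],[0,0,0,0,0,0,255],[0,0,0,0,0,0,255]]'
python3 - <<'E'
from h import *
s=snap('wrist','w5.png');st()
E
```

```text
time: 7.42
tool_pos: [0.3856, -0.216, 0.0903]
ee_rot: [-1.568, 0.006, 0.31]
wrist_force: [-0.3, -0.3, 0.5]
width: 0.0872
time: 8.05
tool_pos: [0.3868, -0.2168, 0.0923]
ee_rot: [-1.572, 0.003, 0.31]
wrist_force: [0.0, -0.3, -0.4]
width: 0.0375
t 8.1 [ 0.3868 -0.2168  0.0922] [-1.572  0.003  0.31 ] F [-0.2  0.5  0.3] w 0.0332
```

View pics/w5.png

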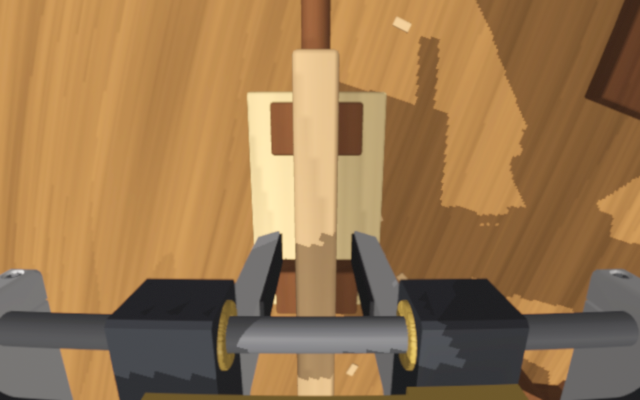

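```bash
python3 -m creep '[[0,0,0,0,0,0,255],[0,0,0,0,0,0,255],[0,0,0,0,0,0,255],[0,-4,0,0,0,0,255],[0,-10,0,0,0,0,255]]'
```

```text
time: 8.72
tool_pos: [0.3863, -0.2164, 0.1016]
ee_rot: [-1.57, 0.005, 0.31]
wrist_force: [-0.6, -0.1, -2.8]
width: 0.018
```

Gripped at 18 mm, and the wrist is taking on the panel's weight. I'll lift.

```bash
python3 -m creep '[[0,-20,0,0,0,0,255],[0,-45,0,0,0,0,255],[0,-80,0,0,0,0,255],[0,-115,0,0,0,0,255],[0,-115,0,0,0,0,255]]'
python3 - <<'E'
from h import *
go([.49,.187,.215],0)
c=snap('scene','s2.png')
E
```

```text
time: 9.35
tool_pos: [0.3886, -0.2176, 0.2203]
ee_rot: [-1.577, -0.001, 0.31]
wrist_force: [0.2, 0.4, -3.3]
width: 0.0178
row [220.    3.2 354.5] [ 0.4 17.8  0.1]
```

View pics/s2.png

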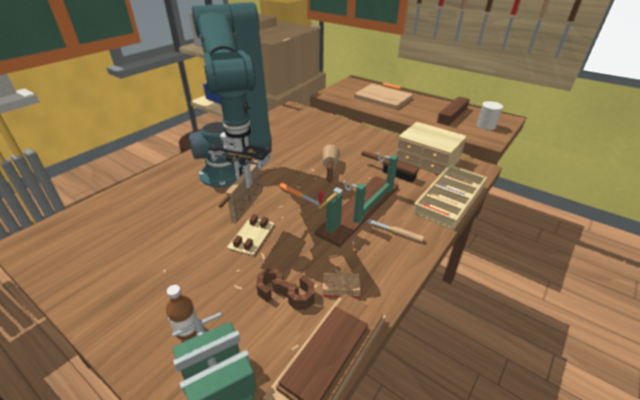

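The panel is clear of the cradle (250,235). I'll carry it to the front of the stand.

```bash
python3 -m creep '[[10,0,16,0,0.8,0,255],[32,0,52,0,2.6,0,255],[55,0,88,0,4.4,0,255],[79,0,127,0,6.4,0,255],[103,0,166,0,8.3,0,255]]'
python3 -m creep '[[24,0,39,0,2,0,255],[48,0,78,0,4,0,255],[72,0,117,0,5.5,0,255],[90,0,145,0,7,0,255],[95,0,153,0,7,0,255]]'
python3 - <<'E'
from h import *
go([.49,.187,.215],0)
E
```

```text
time: 10.02
tool_pos: [0.4336, -0.0255, 0.2138]
ee_rot: [-1.571, 0.007, 0.164]
wrist_force: [1.1, 0.5, -3.2]
width: 0.0179
time: 10.65
tool_pos: [0.5023, 0.1408, 0.2129]
ee_rot: [-1.573, 0.009, 0.046]
wrist_force: [-0.9, -0.6, -2.7]
width: 0.0177
row [-10.2  -2.1  46.7] [ 0.1  2.6 -0.5]
```

```bash
python3 -m creep '[[-5,-5,23,0,1.3,-0.3,255],[-10,-10,46,0,2.6,-0.5,255],[-10,-10,47,0,2.6,-0.5,255],[-10,-10,47,0,2.6,-0.5,255]]'
python3 - <<'E'
from h import *
s=snap('wrist','w6.png');st()
def L(n,c): print(c,n,[(np.round(d['point'],4).tolist(),round(d['p'],2)) for d in robot.landmark_of(n,c)][:3])
for n in ['hook_left','hook_right','bar_a']:L(n,'wrist')
s=snap('scene','s3.png');t=snap('top','t3.png')
for n in ['hook_left','hook_right','bar_a','panel_center','stand']:L(n,'scene');L(n,'top')
for n,q in (('t3',t),('s3',s)):
    u,v=map(int,proj(q,[.55,.187,.15])); im=q['color'][v-65:v+65,u-90:u+90]; cv2.imwrite('pics/%sc.png'%n,cv2.resize(im,None,fx=4.4,fy=4.4,interpolation=cv2.INTER_CUBIC)); print(n,u-90,v-65)
E
```

```text
time: 11.15
tool_pos: [0.4909, 0.1848, 0.225]
ee_rot: [-1.574, -0.004, -0.003]
wrist_force: [-0.3, 0.2, -2.9]
width: 0.0178
t 11.2 [0.4911 0.1847 0.2251] [-1.574 -0.004 -0.003] F [ 0.2 -0.3 -3.3] w 0.0177
wrist hook_left []
wrist hook_right []
wrist bar_a []
scene hook_left [([0.6004, 0.3062, 0.1444], 0.91)]
top hook_left [([0.5992, 0.3087, 0.1483], 0.93), ([0.5986, 0.1859, 0.0011], 0.71), ([0.3877, -0.2189, -0.0036], 0.55)]
scene hook_right [([0.601, 0.0676, 0.155], 0.97), ([0.4906, 0.1837, 0.2071], 0.24)]
top hook_right [([0.5995, 0.0673, 0.1484], 0.87)]
scene bar_a [([0.4884, 0.3046, 0.2515], 0.78), ([0.4904, 0.0646, 0.2523], 0.75), ([0.4917, 0.187, 0.2045], 0.72)]
top bar_a [([0.4897, 0.0639, 0.2507], 0.81), ([0.5091, -0.5933, 0.0018], 0.61)]
scene panel_center [([0.4923, 0.1858, 0.2025], 0.71)]
top panel_center [([0.4939, 0.1863, 0.2017], 0.78), ([0.7739, 0.1096, 0.001], 0.42), ([0.3581, 0.2987, -0.0001], 0.35)]
scene stand [([0.5962, 0.1878, 0.0023], 0.69), ([0.5958, 0.3072, 0.1454], 0.25)]
top stand [([0.5979, 0.1847, 0.0002], 0.78)]
t3 166 144
s3 265 102
```

View pics/w6.png

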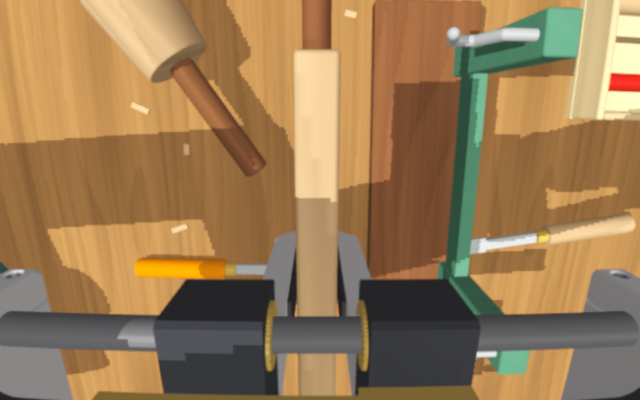

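View pics/s3c.png

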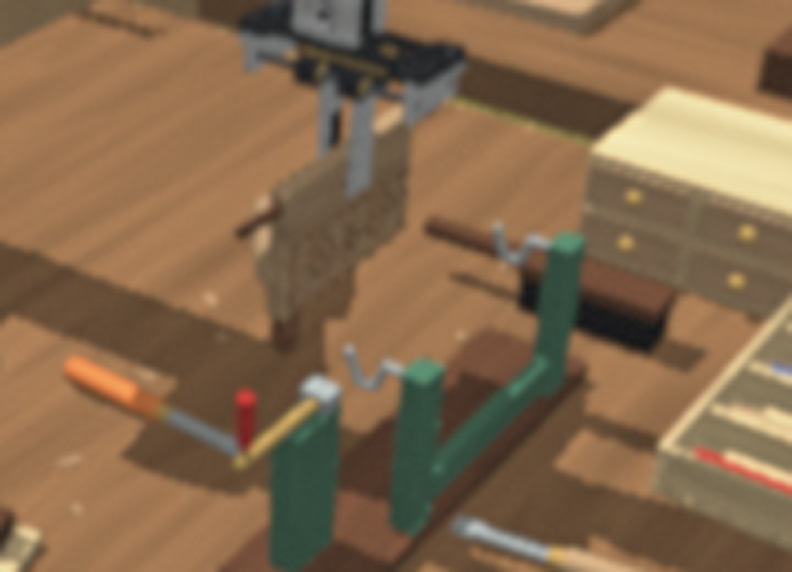

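View pics/t3c.png

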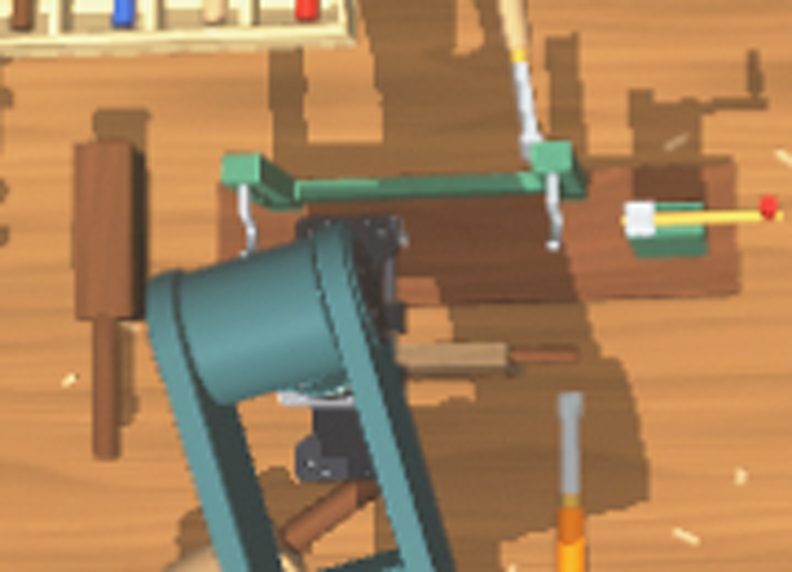

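The wrist view shows the panel square in the grip (column 317) and the left hook's lip ball at (454,34). In the scene crop the hook lips are at (499,226) and (350,350), with the bolt drawn. I'll triangulate the lips and check the panel's offset in the grip.

Run:
```python
from h import *
w=snap('wrist');st();s=snap('scene');t=snap('top')
print('L lip w+s',tri([ray(w,454,34),ray(s,378.4,153.4)]))
tl=(166+250/4.4,144+252/4.4);tr=(166+553/4.4,144+243/4.4)
print('L lip all',tri([ray(w,454,34),ray(s,378.4,153.4),ray(t,*tl)]))
print('R lip s+t',tri([ray(s,344.5,181.5),ray(t,*tr)]))
print('expect',[np.round(proj(q,[.585,y,.17]),1).tolist() for q in (s,t) for y in (.307,.067)],np.round(proj(w,[.585,.307,.17]),1))
print('panel top edge sides',[np.round(atz(w,u,v,.265),4) for u,v in ((295,60),(339,60),(297,190),(337,190))])
print('end',atz(w,317,50,.265))
```

```text
t 12.0 [0.4912 0.186  0.2261] [-1.572 -0.006 -0.002] F [ 0.4  0.6 -3.8] w 0.018
L lip w+s (array([0.57940232, 0.30618315, 0.16679865]), [np.float64(0.0006151343392418525), np.float64(0.0006151343392418087)])
L lip all (array([0.57955069, 0.30257517, 0.16770273]), [np.float64(0.0031773975002406863), np.float64(0.00230347728726331), np.float64(0.004544615347877568)])
R lip s+t (array([0.58110488, 0.06463692, 0.16655334]), [np.float64(0.0013500603862901994), np.float64(0.0013500603862899286)])
expect [[379.7, 153.1], [345.5, 180.8], [220.0, 199.5], [290.6, 197.7]] [465.6  31.1]
panel top edge sides [array([0.4826, 0.2768, 0.265 ]), array([0.4991, 0.2768, 0.265 ]), array([0.4826, 0.2267, 0.265 ]), array([0.4989, 0.2267, 0.265 ])]
end [0.49089472 0.28032979 0.265     ]
```

```bash
python3 -m creep '[[20,0,1,0,0,0,255],[50,0,2,0,0,0,255],[80,0,2,0,0,0,255],[100,0,2,0,0,0,255],[108,0,2,0,0,0,255]]'
python3 -m creep '[[0,10,0,0,0,0,255],[0,25,0,0,0,0,255],[0,40,0,0,0,0,255],[0,50,0,0,0,0,255],[0,55,0,0,0,0,255]]'
python3 - <<'E'
from h import *
w=snap('wrist','w7.png');s=snap('scene','s4.png');st()
u,v=map(int,proj(s,[.6,.187,.15])); im=s['color'][v-65:v+65,u-90:u+90]; cv2.imwrite('pics/s4c.png',cv2.resize(im,None,fx=4.4,fy=4.4,interpolation=cv2.INTER_CUBIC)); print(u-90,v-65)
go([.599,.188,.125],0)
E
```

```text
time: 12.72
tool_pos: [0.5999, 0.1876, 0.2259]
ee_rot: [-1.573, -0.004, -0.003]
wrist_force: [-0.4, 0.0, -3.6]
width: 0.0176
time: 13.35
tool_pos: [0.5989, 0.1876, 0.1704]
ee_rot: [-1.573, -0.004, -0.002]
wrist_force: [0.5, -0.6, -3.6]
width: 0.0176
t 13.45 [0.5992 0.1876 0.1709] [-1.573 -0.004 -0.003] F [-0.4 -0.6 -3.1] w 0.0176
276 107
row [-0.4 45.9  0.5] [ 0.1 -0.1  0.3]
```

View pics/w7.png

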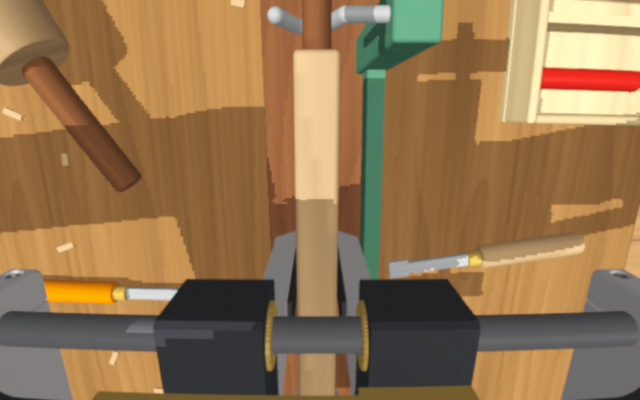

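View pics/s4c.png

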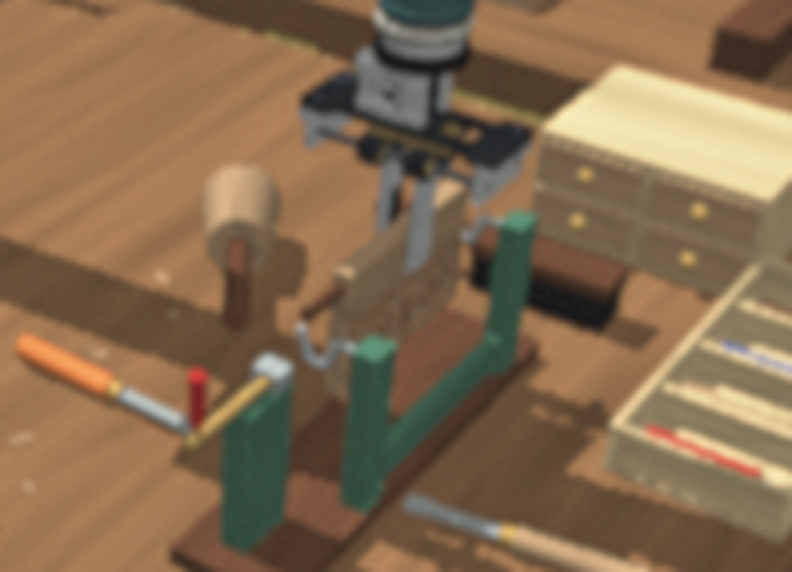

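The bar (column 317) is centred over the left hook's mouth (inner edges about 290..340), and the right end is above the right hook. I'll lower it while watching the force.

```bash
python3 -m creep '[[0,10,0,0,0,0,255],[0,20,0,0,0,0,255],[0,30,0,0,0,0,255],[0,38,0,0,0,0,255],[0,40,0,0,0,0,255]]'
python3 -m creep '[[0,2,0,0,0,0,255],[0,4,0,0,0,0,255],[0,4,0,0,0,0,255]]'
```

```text
time: 14.08
tool_pos: [0.5992, 0.1874, 0.1305]
ee_rot: [-1.573, -0.004, -0.003]
wrist_force: [-0.7, -0.4, -3.4]
width: 0.0179
time: 14.45
tool_pos: [0.5997, 0.188, 0.1284]
ee_rot: [-1.571, -0.006, -0.002]
wrist_force: [-3.2, -0.8, -0.7]
width: 0.0178
```

```bash
python3 -m creep '[[-1.5,1,0,0,0,0,255],[-1.5,2,0,0,0,0,255],[-1.5,2,0,0,0,0,255]]'
```

```text
time: 14.82
tool_pos: [0.5982, 0.1878, 0.1255]
ee_rot: [-1.572, -0.005, -0.002]
wrist_force: [-1.0, 0.6, -0.5]
width: 0.0181
```

```bash
python3 -m creep '[[-0.7,1,0,0,0,0,255],[-0.7,2,0,0,0,0,255],[-0.7,2,0,0,0,0,255]]'
python3 - <<'E'
from h import *
s=snap('scene','s5.png');st();print(robot.get_obs()['wrist_torque'])
w=snap('wrist','w8.png')
u,v=map(int,proj(s,[.6,.187,.15])); im=s['color'][v-45:v+45,u-60:u+60]; cv2.imwrite('pics/s5c.png',cv2.resize(im,None,fx=6.6,fy=6.6,interpolation=cv2.INTER_CUBIC)); print(u-60,v-45)
print([(n,np.round(proj(s,p),1)) for n,p in (('Rend',[.599,.042,.15]),('Rhook',[.599,.067,.15]))])
E
```

```text
time: 15.2
tool_pos: [0.598, 0.1877, 0.1247]
ee_rot: [-1.572, -0.007, -0.002]
wrist_force: [-2.8, 1.3, 4.9]
width: 0.0174
t 15.25 [0.598  0.1877 0.1247] [-1.572 -0.007 -0.002] F [-3.1  0.5  5.9] w 0.0181
[0.26788994 0.5348856  0.3039033 ]
306 127
[('Rend', array([344.6, 190.2])), ('Rhook', array([348.5, 186.9]))]
```

View pics/s5c.png

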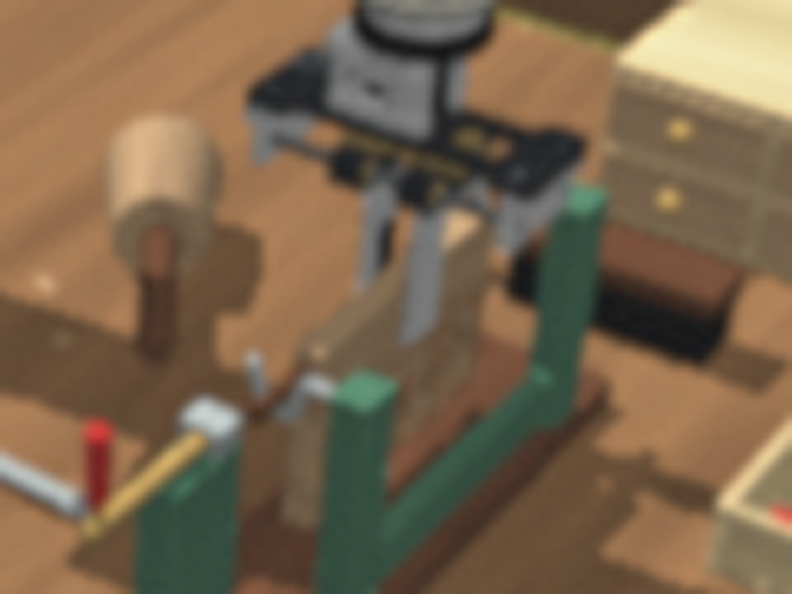

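View pics/w8.png

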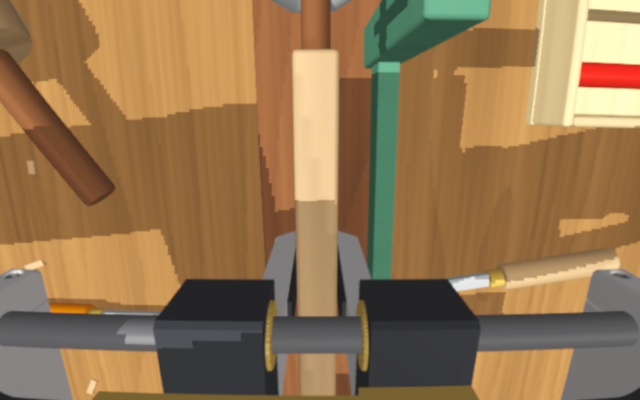

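```bash
python3 -m creep '[[-0.8,1,0,0,0,0,255],[-0.8,1,0,0,0,0,255],[-0.8,1,0,0,0,0,255]]'
```

```text
time: 15.68
tool_pos: [0.598, 0.1877, 0.1246]
ee_rot: [-1.572, -0.009, -0.003]
wrist_force: [-2.0, 1.7, 7.5]
width: 0.0177
```

It is hard down: more force brought no further descent, and the bar is at about 0.1497. I'll relax slightly, then release and retract.

```bash
python3 -m creep '[[0,-1,0,0,0,0,255],[0,-1,0,0,0,0,255],[0,-1,0,0,0,0,200],[0,-1,0,0,0,0,140],[0,-1,0,0,0,0,140]]'
python3 -m creep '[[0,-1,0,0,0,0,140],[0,-1,0,0,0,0,140],[0,-1,0,0,0,0,140],[0,-1,0,0,0,0,140],[0,-10,0,0,0,0,140]]'
```

```text
time: 16.3
tool_pos: [0.5965, 0.1872, 0.1227]
ee_rot: [-1.573, -0.004, -0.003]
wrist_force: [-0.9, 0.1, -0.5]
width: 0.0368
time: 16.92
tool_pos: [0.5962, 0.1874, 0.133]
ee_rot: [-1.573, -0.004, -0.003]
wrist_force: [0.7, -0.0, 0.1]
width: 0.0425
```

```bash
python3 -m creep '[[0,-30,0,0,0,0,140],[0,-70,0,0,0,0,140],[0,-110,0,0,0,0,140],[0,-130,0,0,0,0,140],[0,-130,0,0,0,0,140]]'
python3 - <<'E'
from h import *
w=snap('wrist','w9.png');s=snap('scene','s6.png');st()
u,v=map(int,proj(s,[.6,.187,.15])); im=s['color'][v-45:v+45,u-60:u+60]; cv2.imwrite('pics/s6c.png',cv2.resize(im,None,fx=6.6,fy=6.6,interpolation=cv2.INTER_CUBIC)); print(u-60,v-45)
for n in ['bar_a','panel_center','bolt_knob']: print(n,[(np.round(d['point'],3).tolist(),round(d['p'],2)) for d in robot.landmark_of(n,'scene')][:3])
go([.600,-.1,.28],90)
E
```

```text
time: 17.55
tool_pos: [0.597, 0.188, 0.267]
ee_rot: [-1.571, -0.011, -0.002]
wrist_force: [-0.3, -0.3, -0.4]
width: 0.0425
t 17.65 [0.5959 0.1877 0.2631] [-1.573 -0.005 -0.003] F [ 0.8  0.5 -0.5] w 0.0423
306 127
bar_a [([0.596, 0.065, 0.151], 0.82), ([0.596, 0.307, 0.151], 0.8)]
panel_center [([0.599, 0.187, 0.103], 0.62)]
bolt_knob [([0.602, -0.1, 0.2], 0.56)]
row [   5.3  -17.6 -287.7] [  0.2 -90.1   0. ]
```

View pics/s6c.png

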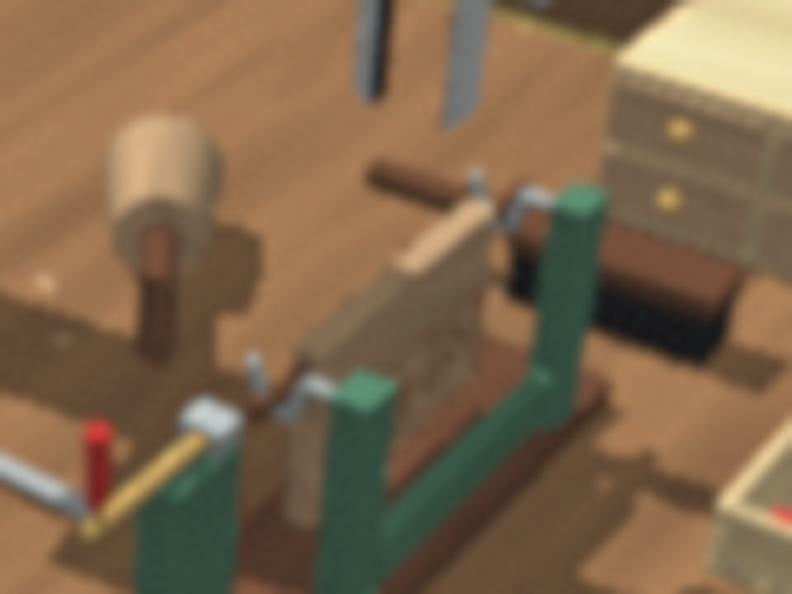

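View pics/w9.png

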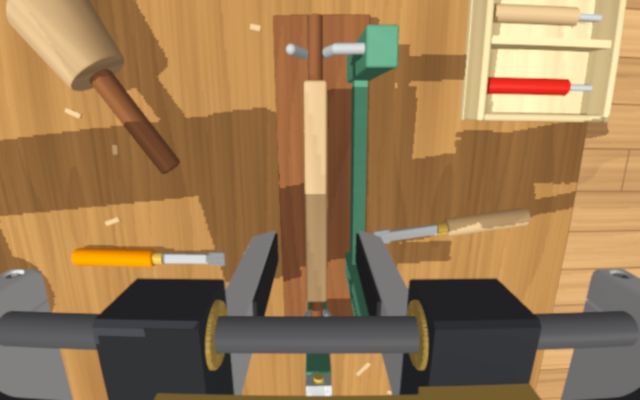

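The panel hangs in both hooks: in the crop its ends are in the hooks at (275,395) and (510,215), and the network puts the bar points at z 0.151. Next I'll push the bolt home.

```bash
python3 -m creep '[[5,-18,-288,0,-90,0,140],[5,-18,-288,0,-90,0,140],[5,-18,-288,0,-90,0,140],[5,-18,-288,0,-90,0,140],[5,-18,-288,0,-90,0,140]]'
python3 - <<'E'
from h import *
go([.600,-.1,.28],90)
E
```

```text
time: 18.42
tool_pos: [0.5996, -0.1022, 0.2809]
ee_rot: [-1.574, -0.001, 0.9]
wrist_force: [0.1, -0.5, -0.1]
width: 0.0422
row [2.  0.9 1.1] [  0.2 -38.4   0. ]
```

```bash
python3 -m creep '[[2,1,1,0,-38.4,0,140],[2,1,1,0,-38.4,0,140],[2,1,1,0,-38.4,0,140],[2,1,1,0,-38.4,0,140],[2,1,1,0,-38.4,0,140]]'
python3 - <<'E'
from h import *
w=snap('wrist','w10.png');st();print(proj(w,[.6,-.0995,.223]))
go([.600,-.1,.193],90)
E
```

```text
time: 19.05
tool_pos: [0.6003, -0.098, 0.2799]
ee_rot: [-1.574, 0.001, 1.564]
wrist_force: [0.0, 0.7, 0.4]
width: 0.0424
t 19.1 [ 0.6004 -0.098   0.2801] [-1.575e+00  1.000e-03  1.563e+00] F [ 0.7 -0.1 -0.5] w 0.0424
(np.float64(314.8322057039248), np.float64(216.70323049313927))
row [-1.9 87.1  0.7] [ 0.2 -0.4 -0.1]
```

View pics/w10.png

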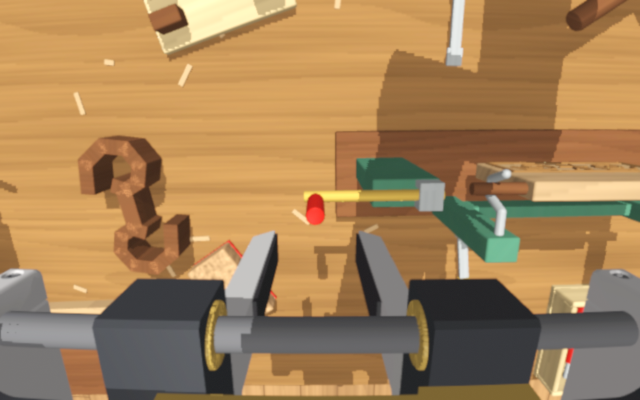

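The knob top at (315,215) matches the prediction. I'll descend astride it and push toward +y.

```bash
python3 -m creep '[[-2,30,0,0,0,0,140],[-2,65,0,0,0,0,140],[-2,87,0,0,0,0,140],[-2,87,0,0,0,0,140]]'
python3 -m creep '[[10,0,0,0,0,0,140],[22,0,0,0,0,0,140],[34,0,0,0,0,0,140],[46,0,0,0,0,0,140],[56,0,0,0,0,0,140]]'
python3 - <<'E'
from h import *
go([.600,-.024,.193],90)
E
```

```text
time: 19.6
tool_pos: [0.5997, -0.0997, 0.1911]
ee_rot: [-1.571, 0.0, 1.564]
wrist_force: [-0.5, 0.6, 0.0]
width: 0.0425
time: 20.23
tool_pos: [0.6019, -0.0434, 0.195]
ee_rot: [-1.578, 0.002, 1.565]
wrist_force: [0.0, -2.8, 2.7]
width: 0.0424
row [19.4  1.9  2. ] [ 0.4 -0.3 -0.1]
```

```bash
python3 -m creep '[[6,0,0,0,0,0,140],[12,0,0,0,0,0,140],[17,0,0,0,0,0,140],[17,0,0,0,0,0,140]]'
python3 -m creep '[[2,0,0,0,0,0,140],[4,0,0,0,0,0,140],[4,0,0,0,0,0,140]]'
```

```text
time: 20.72
tool_pos: [0.6015, -0.0263, 0.1936]
ee_rot: [-1.576, 0.0, 1.566]
wrist_force: [-0.6, -0.4, 0.9]
width: 0.0425
time: 21.1
tool_pos: [0.6015, -0.0249, 0.1935]
ee_rot: [-1.576, 0.005, 1.563]
wrist_force: [0.9, -5.6, -0.4]
width: 0.0423
```

```bash
python3 -m creep '[[2,0,0,0,0,0,140],[2,0,0,0,0,0,140]]'
python3 -m creep '[[-14,0,0,0,0,0,140],[-14,0,0,0,0,0,140],[-14,-50,0,0,0,0,100],[-14,-100,0,0,0,0,50],[-14,-140,0,0,0,0,50]]'
python3 - <<'E'
from h import *
w=snap('wrist','w11.png');s=snap('scene','s7.png');t=snap('top','t7.png');st()
print('w',proj(w,[.6,-.038,.223]),proj(w,[.6,-.032,.223]))
print('s',proj(s,[.6,-.038,.223]),proj(s,[.6,-.032,.223]))
u,v=map(int,proj(s,[.6,.187,.15])); im=s['color'][v-45:v+45,u-60:u+60]; cv2.imwrite('pics/s7c.png',cv2.resize(im,None,fx=6.6,fy=6.6,interpolation=cv2.INTER_CUBIC)); print(u-60,v-45)
for n in ['bar_a','panel_center','bolt_knob','oil','sander','brush','mallet','scroll','gouge_a']: print(n,[(np.round(d['point'],3).tolist(),round(d['p'],2)) for d in robot.landmark_of(n,'scene')][:2])
E
```

```text
time: 21.35
tool_pos: [0.6015, -0.0248, 0.1934]
ee_rot: [-1.576, 0.008, 1.562]
wrist_force: [-0.1, -10.6, 0.2]
width: 0.0423
time: 21.98
tool_pos: [0.6007, -0.034, 0.3363]
ee_rot: [-1.578, 0.0, 1.566]
wrist_force: [0.5, -1.0, 0.8]
width: 0.0691
t 22.12 [ 0.6016 -0.0343  0.3371] [-1.582e+00  1.000e-03  1.566e+00] F [ 0.7  0.9 -0. ] w 0.0752
w (np.float64(312.1714264760198), np.float64(196.04754833184225)) (np.float64(319.17641655319386), np.float64(196.01235197331914))
s (np.float64(332.07688100042776), np.float64(183.41609901386067)) (np.float64(333.1524262361116), np.float64(182.57078727803406))
306 127
bar_a [([0.597, 0.071, 0.149], 0.89), ([0.597, 0.309, 0.15], 0.61)]
panel_center [([0.597, 0.19, 0.104], 0.62), ([0.594, 0.189, 0.003], 0.32)]
bolt_knob [([0.602, -0.04, 0.202], 0.59), ([0.6, 0.068, 0.153], 0.28)]
oil []
sander [([0.769, -0.215, 0.005], 0.8)]
brush [([0.578, 0.451, 0.002], 0.62)]
mallet [([0.355, 0.304, 0.0], 0.59)]
scroll [([0.643, -0.331, -0.0], 0.82)]
gouge_a [([0.779, 0.11, -0.001], 0.85), ([0.368, 0.073, -0.004], 0.58)]
```

View pics/s7c.png

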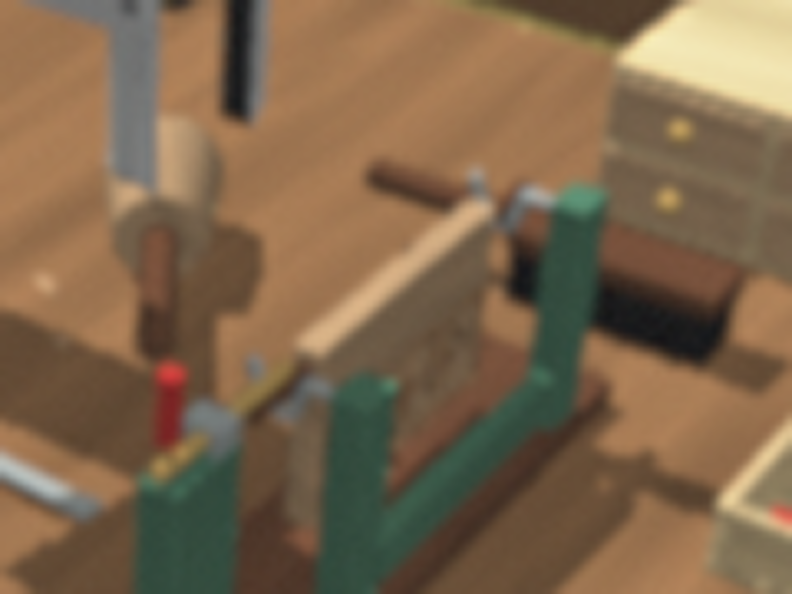

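View pics/w11.png

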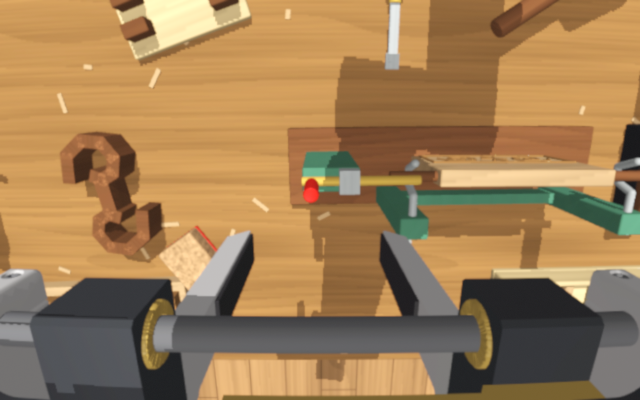

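```bash
python3 -m creep '[[0,0,0,0,0,0,50],[0,0,0,0,0,0,50],[0,0,0,0,0,0,50],[0,0,0,0,0,0,50]]'
python3 - <<'E'
from h import *
w=cv2.imread('pics/s7.png');s=snap('scene','s8.png')
d=cv2.absdiff(w,s['color'])[140:240,300:400].max();print('panel region change',d)
print(robot.close_job())
E
```

```text
time: 23.08
tool_pos: [0.6008, -0.0349, 0.3341]
ee_rot: [-1.577, 0.002, 1.565]
wrist_force: [-0.0, 0.7, 0.2]
width: 0.0754
panel region change 106
the job is handed in; nothing more can be done
None
```

```bash
python3 -c "
import cv2,numpy as np
d=cv2.absdiff(cv2.imread('pics/s7.png'),cv2.imread('pics/s8.png')).max(2)
ys,xs=np.where(d>25);print(xs.min(),xs.max(),ys.min(),ys.max(),len(xs))
print(d[165:215,338:385].max())"
```

```text
243 428 0 282 1804
12
```

I handed the job in at about 23 s with the panel hanging in both hooks and the bolt pushed home over the bar. No verdict is reported, so this rests on my own checks.

- **Bolt drawn:** I drew it about 60 mm, to its stop.
- **Seating while held:** I lowered the panel until more push gave no more descent. The bar was at about z = 0.150 with 7.5 N upward on the wrist.
- **After release:** In the scene view both bar points were at z = 0.149–0.150 and x = 0.597, against hooks I measured at x = 0.598–0.600. The panel was within about 3 mm of the middle between the hooks.
- **Bolt home:** I pushed until it stopped at 10.6 N. The knob was then at about y = -0.039, and -0.038 is fully home.
- **Bystanders:** The sander, brush, mallet, scroll and both gouges read the same as at the start. The oil bottle was missed in the last check, but the arm never went near it.

**Disagreements:**
- The hook lips, triangulated by hand, put the hooks 1–3 mm nearer the robot than the networks did. Side force while lowering agreed, so I shifted the panel about 1–2 mm.
- My last stillness check, run just before handing in, flagged a change of 106 grey levels. I only looked into it afterwards. The panel area itself changed by at most 12 levels, so the panel was still. I take the rest to be the arm settling and its shadow.

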